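# Fit the friction key of the pillar tap and shut it

### The job

The tap's key has been washed and lies in its wooden rest. Stand it loosely in the top of the tap with its wing in line with the spout and let go of it; then take it by the wing from above and, pressing gently, turn it a quarter turn until the wing stands square across the spout and the collar is fully home on the rim, so that the key holds there by itself when you let go. Never push the tap down on its rubber foot by more than 8 mm, and leave the things standing around it where they are.

Things in the scene. Friction and masses are not known exactly. Their poses are not given: they have to be found in the camera images.
- key_wing (a point): Centre of the wing (handle) of the loose steel tap key: a flat upright disc 44 mm across, 10 mm thick. Axes of the key: z along it from tip to wing, x square to the flat of the wing (grip the wing across x), y lies in the plane of the wing: the way the wing points. At the start the key lies level in its rest, the plane of the wing upright, tip to the robot's right and up to 35 degrees away from it
- key: The key, 103 mm long, 130 to 210 g; origin at the tip, axes as key_wing. From the tip: tapered plug (45 mm long, 22 mm across at the tip, 42 at the top), collar (50 mm across, 6 mm thick), neck (16 mm thick, 8 mm long), wing (centre 81 mm from the tip)
- key_collar (a point): The point on the key's axis in the plane of the collar's underside, 36 mm from the wing centre and 45 mm from the tip; axes as key_wing
- tap_mouth (a point): Centre of the rim on top of the steel tap head, 106 mm above the worktop; z up. The head is a round pot 66 mm across, open upward (opening 45 mm), moving with its foot. The spout leaves it towards -x of this frame (to the right and somewhat towards the robot), 38 mm below the rim, reaching 83 mm from the axis
- tap: The fixed pillar tap with its 165 x 100 mm drip plate; origin on the worktop under the axis of the head, -x towards the spout
- sleeve (a point): On the head's axis, 20 mm below the rim: the white sleeve of four sprung segments, a tapered bore for the key. The key slips in until its collar is 5 to 7 mm above the rim and stands there upright by itself. Further in it must spread the sleeve: pushed straight it jams; turned under a push of 10 to 20 N it creeps down, faster when rocked to and fro, until the collar stands on the rim
- tap_head (a joint): Rubber foot under the head: how far the head is pushed down (m), 0 free, growing downward; a spring of 3 N per mm, stop at 12 mm. Rim, spout and a key in the tap go down with it and come up again when the push ends, so ease off before letting go. Turning the seated key takes up to 1 N m; it then stays by friction, which differs from run to run
- rest: Fixed wooden rest, base 90 x 85 mm, two notched uprights carry the key's plug and collar; the key's axis lies level 70 mm above the worktop, the wing is free on all sides. Origin under the middle of its base; the tip points to -y of this frame, the wing centre lies 51 mm to +y of the origin
- tumbler: Bystander: drinking glass, 81 mm across, 91 mm tall, origin under its middle
- mug: Bystander: plain mug, 84 x 123 x 91 mm with its handle, origin under its middle
- lime: Bystander: lime, about 48 mm, origin under its middle
- spice_jar: Bystander: small jar with a dark cap, 44 mm across, 105 mm tall, origin under its middle
- lemon: Bystander: lemon, 82 x 58 x 57 mm, origin under its middle
Mind the look-alikes: they are no part of the job. What is shaped like the key but turquoise is not meant. What is shaped like the tap but red is not meant.

How it is judged:
On the way, in this order (a step that is already met when the one before it is completed fails the run):
1. the key stands loosely in the tap, upright, wing in line with the spout (within 25 degrees), collar still clear of the rim, and nothing of the robot touches it (z of key_collar in the frame of tap_mouth between 0.0025 and 0.011 m and angle between key_wing's own z axis and vertical below 0.1 rad and horizontal distance between key_collar and tap_mouth below 0.005 m and angle between the y axis of key_wing and the x axis of tap_mouth, either way round below 0.44 rad and contact force between the fingers and key below 0.1 N), for 0.2 s.
2. held by the robot and under a push of at least 5 N, the key is home (gap under 1.5 mm) with its wing across the spout (within 20 degrees) (z of key_collar in the frame of tap_mouth below 0.0015 m and angle between key_wing's own z axis and vertical below 0.1 rad and angle between the y axis of key_wing and the y axis of tap_mouth, either way round below 0.35 rad and value of joint tap_head above 0.0016 m and contact force between the fingers and key above 1 N), for 0.1 s.
At the end, for the whole second after the job is handed in: The key stands upright (within 6 degrees) in the tap, its collar home on the rim (gap under 1.5 mm, centred within 4 mm), its wing square across the spout (within 10 degrees), released and at rest, the tap head up again (foot pushed in less than 2 mm) (z of key_collar in the frame of tap_mouth below 0.0015 m and horizontal distance between key_collar and tap_mouth below 0.004 m and angle between key_wing's own z axis and vertical below 0.1 rad and angle between the y axis of key_wing and the y axis of tap_mouth, either way round below 0.175 rad and value of joint tap_head below 0.002 m and linear speed of key below 0.03 m/s and angular speed of key below 0.6 rad/s); the robot touches nothing.
It fails at once if the tap head is pushed down more than 8 mm on its foot (value of joint tap_head above 0.0085 m).
It fails at once if a bystander is moved more than 3 cm (distance of any of tumbler, mug, lime, spice_jar, lemon from where it was at the start of the episode above 0.03 m).
It also fails if it takes over 58 s, if anything falls off the work surface, if the arm or the gripper's body presses on something with over 40 N, if the wrist force passes 120 N, or if a joint passes its speed limit or range.

### The arm

A 6-joint arm with a two-finger parallel gripper is mounted at the origin on a cart in front of the work surface, level with it; the furniture and walls round the work are solid. World frame = base frame: x ahead of the robot, y to its left, z up, the work surface at z = 0. Lengths are in m, angles in rad, forces in N, time in s.
With the tool pointing down it reaches from about 0.325 to 1 m from the base axis. Payload 5.1 kg.
Tool frame: the origin (TCP) lies at the very end of the fingers, on their centre line; the grasp point (between the pads) lies 19 mm behind it (manip.hold_point_z is the distance from the TCP to the grasp point, in m); z points along the fingers, y is the line along which they close (so a half turn about z gives the same grasp; the last joint's range is limited). The gripper opens to 85 mm and grips with 20 to 120 N. Pads are 22 mm wide; open, the fingers measure 114 mm over their backs; the gripper's body (76 mm by 85 mm) begins 54 mm behind the grasp point. The pads swing forward as they close: fully open they stand 13 mm farther back than shut.
Start: joints at [1.078, 0.124, 1.65, -0, 1.367, -0.083], TCP at [0.259, 0.596, 0.231] pointing down, gripper open.
Joint ranges: [-2.61, 2.61], [-1.02, 2.33], [0.03, 2.71], [-1.35, 4.49], [0.32, 2.68], [-2.91, 2.91]. Speed limits (rad/s): [2.57, 2.57, 3.14, 3.14, 3.14, 3.14].

### API

Orientations are given as a 3x3 rotation matrix whose columns are the frame's x, y, z axes.
In Python, from station import manip gives the robot as it stands.
- The arm moves only by the tool apply_moves, never from a script. Its argument "motion" is a list that holds one entry, the list of rows, each a list of 7 numbers: the shift along the world's x, y, z in mm, then the turn, a rotation vector about the world's x, y, z in rad, then the closure, from 0 (fully open) to 1 (shut). A call has 1 to 20 rows; each row shifts and turns the commanded pose from where the row before left it; what a row does not reach is not made up. A row lasts 1/8 s, in which the tool goes at most 62.5 mm and 10.7 degrees, less where a joint would pass 70% of its speed; a pose out of reach is approached as far as the arm can. A call with a gripper value outside its range is refused whole. The fingers move at their own pace and stop on an object; "grip_force" is the grip in N (left out, the last holds). Time passes only in rows, so rows that do not move let the fingers close. It gives the time, the measured TCP pose, the force, the opening and the grip force at its end, in the units of the state.
- manip.get_state(): the state, without advancing time (a new reading comes with each control period).
- manip.get_image(name): name is "scene" or "top"; returns a dict with "frame" (400x640x3 uint8, red, green, blue), "camera_matrix" (3x3 intrinsics, pixels), "eye" and "attitude" of the camera in the world. Camera axes: x right, y up, looking along -z (the intrinsics and any distortion apply to the point x, -y, -z); pixel columns grow to the right and rows downward; lengths in m; the calibration is good to about 2 mm. A picture is of the moment at which its call begins. There is no depth.
- manip.hand_in(): hands the job in; it is judged then, once.
The state is a dict: "t": time; "qpos": joint angles; "qd": joint speeds; "tau": joint torques, N m; "tool_pos": TCP position; "tool_rot": TCP orientation; "contact_force": force on the tool from outside, world axes, zero at the start; "torque": the same for the moment, N m; "opening": opening from 0.0 (shut) to 1.0 (fully open); "finger_force": force on a finger pad.
Only numpy, scipy, OpenCV 4.12 (cv2) and the standard library are available. Lean on these libraries where they do the work, as an engineer would, in place of code of your own. Each camera call takes 0.05 s, during which the arm holds its last target. There are 200 camera calls.

## Working session

There is one attempt and no reset: what is moved stays moved. The work goes in short steps, Python scripts to look and compute and a tool call to move; the robot and the scene stay as the last step left them, time stands still between calls to the robot, and variables do not carry over. Pictures are saved under pics/ and viewed, at most 10 in all, crops included, and the job is handed in when it is done.

Besides the shell and the picture viewer there is one more tool, called after ">>>" as a command line: name --argument value ..., lists and objects as JSON in quotes. apply_moves: Moves the arm, as the interface text tells. Its arguments: {"type":"object","properties":{"motion":{"type":"array","items":{"type":"array","items":{"type":"array","items":{"type":"number"}}}},"grip_force":{"type":"number"}},"required":["motion"]}

```bash
mkdir -p pics
cat > h.py <<'E'
import numpy as np, cv2
from station import manip
def grab(n,f=None):
    d=manip.get_image(n)
    if f: cv2.imwrite(f,cv2.cvtColor(d["frame"],cv2.COLOR_RGB2BGR))
    return d
def ray(d,u,v):
    K=np.array(d["camera_matrix"]);p=np.linalg.solve(K,[u,v,1.]);R=np.array(d["attitude"])
    return np.array(d["eye"]),R@np.array([p[0],-p[1],-p[2]])
def onz(d,u,v,z):
    e,r=ray(d,u,v);return e+r*(z-e[2])/r[2]
def proj(d,P):
    c=np.array(d["attitude"]).T@(np.array(P)-np.array(d["eye"]));q=np.array(d["camera_matrix"])@np.array([c[0],-c[1],-c[2]]);return q[:2]/q[2]
E
python3 - <<'E'
from h import *
a=grab("scene","pics/s0.png");b=grab("top","pics/t0.png")
for d in(a,b):print(d["eye"],d["attitude"],d["camera_matrix"],[k for k in d])
print(manip.get_state())
E
```

```text
[-0.43620725  1.21928284  0.69536481] [[-0.79932581  0.23519762 -0.55295599]
 [-0.60087105 -0.3041565   0.7392177 ]
 [ 0.00567709  0.92313103  0.38444358]] [[465.8992765    0.         315.0179284 ]
 [  0.         465.8992765  192.11498584]
 [  0.           0.           1.        ]] ['frame', 'camera_matrix', 'eye', 'attitude']
[0.22962938 0.09304729 1.62913036] [[-0.02193783  0.99262711 -0.1192063 ]
 [-0.99967345 -0.02334236 -0.01039869]
 [-0.01310457  0.11893925  0.99281505]] [[435.83493276   0.         315.52107311]
 [  0.         435.83493276 200.80718534]
 [  0.           0.           1.        ]] ['frame', 'camera_matrix', 'eye', 'attitude']
{'t': 0.1, 'qpos': array([ 1.07838896e+00,  1.24491355e-01,  1.65151743e+00,  1.34621560e-06,
        1.36750143e+00, -8.26252032e-02]), 'qd': array([-0.00034886, -0.00179916, -0.00275568, -0.00015986,  0.00094527,
       -0.00102319]), 'tau': array([ 5.71586479e-04, -4.24928284e+01, -3.66654754e+01, -7.64207675e-05,
        3.91638139e-03,  5.40526003e-06]), 'tool_pos': array([0.25875023, 0.59568736, 0.23015446]), 'tool_rot': array([[-9.17207453e-01,  3.98408915e-01, -9.07686662e-04],
       [ 3.98409917e-01,  9.17205912e-01, -1.68912726e-03],
       [ 1.59572214e-04, -1.91091148e-03, -9.99998161e-01]]), 'contact_force': array([ 0.61542067,  0.36710175, -0.0377216 ]), 'torque': array([-0.00557405,  0.05193416, -0.0270733 ]), 'finger_force': 0.0, 'opening': 1.0010927095846345}
```

View pics/s0.png

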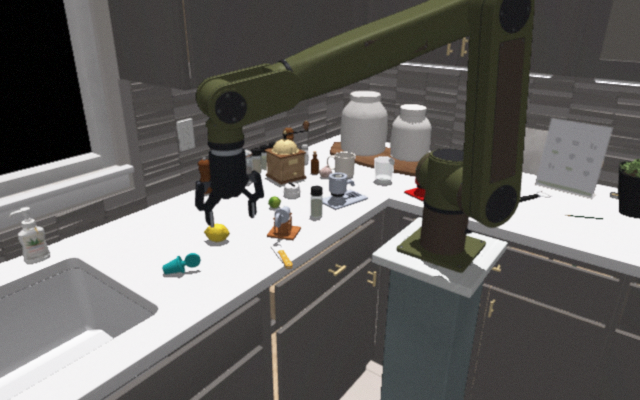

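View pics/t0.png

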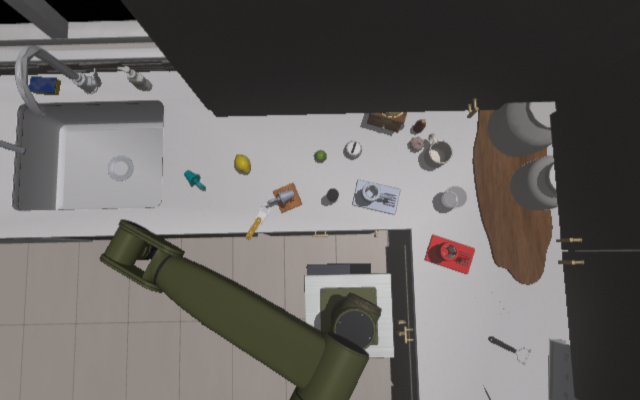

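The scene view shows the rest with the key at about (283,222) and the grey tap at (340,190). In the top view they are at about (285,198) and (372,193); the red tap and turquoise key are the look-alikes. I'll enlarge both.

Run:
```python
import cv2,numpy as np
a=cv2.imread("pics/s0.png");b=cv2.imread("pics/t0.png")
A=cv2.resize(a[165:245,255:375],None,fx=6.5,fy=6.5,interpolation=cv2.INTER_CUBIC)[:, :780]
B=cv2.resize(b[165:225,235:415],None,fx=4.4,fy=4.4,interpolation=cv2.INTER_CUBIC)
cv2.imwrite("pics/s0c.png",A);cv2.imwrite("pics/t0c.png",B);print(A.shape,B.shape)
```

```text
(520, 780, 3) (264, 792, 3)
```

View pics/s0c.png

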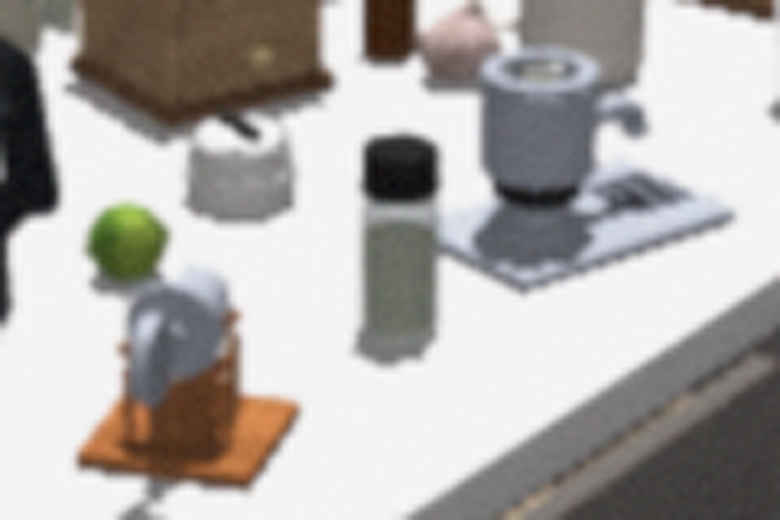

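View pics/t0c.png

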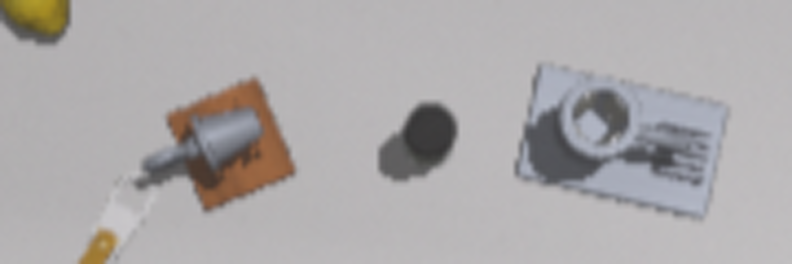

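Crops: in the top view the key's tip end is at crop (258,125), the collar at (205,142) and the wing end at (145,165). The rim centre is at (597,120) and the spout and drip slots point right. In the scene crop the rim centre is at (541,70) and the wing centre at about (152,343).

```bash
cat > m.py <<'E'
from h import *
a=grab("scene");b=grab("top")
tb=lambda x,y:(235+x/4.4,165+y/4.4); sb=lambda x,y:(255+x/6.5,165+y/6.5)
f=b["frame"];hsv=cv2.cvtColor(f,cv2.COLOR_RGB2HSV)
m=np.zeros(f.shape[:2],np.uint8);m[180:215,268:305]=cv2.inRange(hsv,(3,90,50),(16,255,255))[180:215,268:305]
box=cv2.boxPoints(cv2.minAreaRect(cv2.findNonZero(m)))
P=np.array([onz(b,*q,0.012) for q in box]);print("rest box",P.round(4),"c",P.mean(0),[np.linalg.norm(P[i]-P[i-1]).round(3) for i in range(4)])
for n,p,z in [("tip",(258,125),.07),("collar",(205,142),.07),("wingend",(145,165),.075)]:print(n,onz(b,*tb(*p),z).round(4))
pl=np.array([onz(b,*tb(*p),.005) for p in[(540,65),(728,105),(705,218),(518,178)]]);print("plate",pl.round(4),pl.mean(0),[np.linalg.norm(pl[i]-pl[i-1]).round(3) for i in range(4)])
print("ang plate",np.degrees(np.arctan2(*(pl[0]-pl[1]+pl[3]-pl[2])[[1,0]])))
print("rim top",onz(b,*tb(597,120),.106),"rim scene",onz(a,*sb(541,70),.106))
print("wing scene@.07",onz(a,*sb(152,343),.07), "collar scene",onz(a,*sb(190,325),.07))
print("jar",onz(b,*tb(431,132),.105),"lime", onz(b,321,156,.03))
E
python3 m.py
```

```text
rest box [[0.4653 0.2702 0.012 ]
 [0.495  0.1948 0.012 ]
 [0.4142 0.1631 0.012 ]
 [0.3848 0.2381 0.012 ]] c [0.43982699 0.21654193 0.012     ] [np.float64(0.087), np.float64(0.081), np.float64(0.087), np.float64(0.081)]
tip [0.4456 0.1878 0.07  ]
collar [0.4326 0.2316 0.07  ]
wingend [0.4141 0.2804 0.075 ]
plate [[ 0.5008 -0.0508  0.005 ]
 [ 0.4623 -0.2099  0.005 ]
 [ 0.366  -0.1861  0.005 ]
 [ 0.4038 -0.0288  0.005 ]] [ 0.43323587 -0.11890629  0.005     ] [np.float64(0.099), np.float64(0.164), np.float64(0.099), np.float64(0.162)]
ang plate 76.4493202552276
rim top [ 0.43821144 -0.08592586  0.106     ] rim scene [ 0.43732237 -0.08724685  0.106     ]
wing scene@.07 [0.42903551 0.2501744  0.07      ] collar scene [0.42766626 0.22406297 0.07      ]
jar [0.43180312 0.04709776 0.105     ] lime [0.58994088 0.08559896 0.03      ]
```

>>> apply_moves --motion '[[[14, -28, -6, 0, 0, -0.159, 0], [14, -28, -6, 0, 0, -0.159, 0], [14, -28, -6, 0, 0, -0.159, 0], [14, -28, -6, 0, 0, -0.159, 0], [14, -28, -6, 0, 0, -0.158, 0], [14, -28, -10, -0.147, -0.056, 0, 0], [14, -28, -10, -0.147, -0.056, 0, 0], [14, -28, -10, -0.147, -0.056, 0, 0], [14, -28, -10, -0.147, -0.056, 0, 0], [14, -28, -10, -0.147, -0.056, 0, 0], [0, 0, 0, 0, 0, 0, 0], [0, 0, 0, 0, 0, 0, 0]]]' --grip_force 60

```text
t: 1.7
tool_pos: [0.3991, 0.3169, 0.1519]
tool_rot: [[-0.254, 0.934, 0.252], [0.661, 0.358, -0.66], [-0.706, -0.001, -0.708]]
contact_force: [-0.1, 0.9, 0.9]
opening: 1.002
finger_force: 0.0
```

Run:
```python
from h import *
s=manip.get_state();print(s["t"],s["qpos"].round(3),s["tool_pos"].round(4),s["tool_rot"].round(3),s["contact_force"].round(1))
a=grab("scene");b=grab("top")
A=cv2.resize(a["frame"][165:245,225:345],None,fx=5,fy=5,interpolation=2);B=cv2.resize(b["frame"][165:225,235:355],None,fx=5,fy=5,interpolation=2)
cv2.imwrite("pics/c1.png",np.vstack([A,B])[:, :, ::-1][:700])
cv2.imwrite("pics/c1.png",cv2.resize(np.vstack([A,B]),(504,588))[:,:,::-1])
```

```text
1.7 [ 0.897  0.161  1.894 -0.654  1.558  0.701] [0.3991 0.3169 0.1519] [[-0.254  0.934  0.252]
 [ 0.661  0.358 -0.66 ]
 [-0.706 -0.001 -0.708]] [-0.1  0.9  0.9]
```

View pics/c1.png

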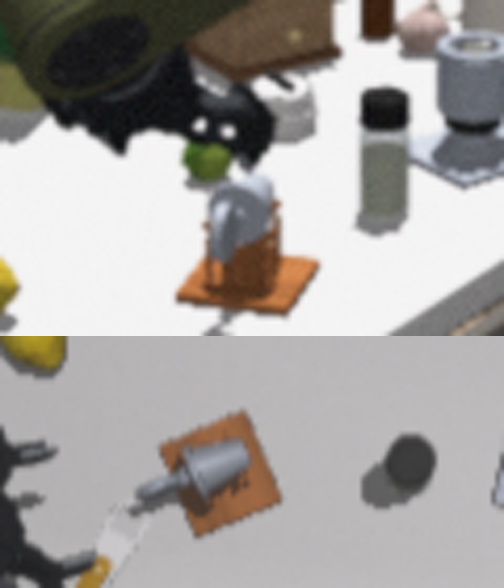

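Both crops show the wing clear on all sides, with the open fingers up the approach line from it (top crop: wing about (158,489), fingers at (40,455) and (75,568)). I'll go in along the tool axis and grip.

>>> apply_moves --motion '[[[0, 0, -25, 0, 0, 0, 0], [4.3, -10.9, -11.7, 0, 0, 0, 0], [4.3, -10.9, -11.7, 0, 0, 0, 0], [4.3, -10.9, -11.7, 0, 0, 0, 0], [4.3, -10.9, -11.7, 0, 0, 0, 0], [4.3, -10.9, -11.7, 0, 0, 0, 0], [4.3, -10.9, -11.7, 0, 0, 0, 0], [0, 0, 0, 0, 0, 0, 0], [0, 0, 0, 0, 0, 0, 0.7], [0, 0, 0, 0, 0, 0, 0.7], [0, 0, 0, 0, 0, 0, 0.7], [0, 0, 0, 0, 0, 0, 0.7]]]' --grip_force 60

```text
t: 3.3
tool_pos: [0.4249, 0.251, 0.0563]
tool_rot: [[-0.254, 0.934, 0.252], [0.659, 0.358, -0.661], [-0.708, -0.002, -0.706]]
contact_force: [-0.8, 0.5, 0.3]
opening: 0.3
finger_force: 0.0
```

>>> apply_moves --motion '[[[0, 0, 0, 0, 0, 0, 0.8], [0, 0, 0, 0, 0, 0, 0.85], [0, 0, 0, 0, 0, 0, 0.9], [0, 0, 0, 0, 0, 0, 1], [0, 0, 0, 0, 0, 0, 1]]]' --grip_force 25

```text
t: 3.92
tool_pos: [0.4252, 0.251, 0.0564]
tool_rot: [[-0.254, 0.934, 0.253], [0.659, 0.358, -0.661], [-0.708, -0.001, -0.706]]
contact_force: [1.4, 1.4, 1.5]
opening: 0.116
finger_force: 37.0
```

>>> apply_moves --motion '[[[0, 0, 0, 0, 0, 0, 1], [0, 0, 20, 0, 0, 0, 1], [0, 0, 50, 0, 0, 0, 1], [0, 0, 55, 0, 0, 0, 1], [0, 0, 55, 0, 0, 0, 1], [1, -23, 0, 0.147, 0.056, 0, 1], [1, -23, 0, 0.147, 0.056, 0, 1], [1, -23, 0, 0.147, 0.056, 0, 1], [1, -23, 0, 0.147, 0.056, 0, 1], [1, -23, 0, 0.147, 0.056, 0, 1], [1, -23, 0, 0.147, 0.056, 0, 1], [1, -23, 0, 0.147, 0.056, 0, 1], [1, -23, 0, 0.147, 0.056, 0, 1], [1, -23, 0, 0.147, 0.056, 0, 1], [1, -23, 0, 0.147, 0.056, 0, 1], [1.5, -23.6, 0, 0, 0, -0.151, 1], [1.5, -23.6, 0, 0, 0, -0.151, 1], [1.5, -23.6, 0, 0, 0, -0.151, 1], [1.3, -23.6, 0, 0, 0, -0.151, 1], [0, 0, 0, 0, 0, 0, 1]]]' --grip_force 90

```text
t: 6.42
tool_pos: [0.4395, -0.0742, 0.2365]
tool_rot: [[0.165, 0.972, 0.169], [0.687, -0.237, 0.688], [0.708, 0.003, -0.706]]
contact_force: [-0.6, -0.0, -1.8]
opening: 0.103
finger_force: 96.8
```

Run:
```python
from h import *
a=grab("scene","pics/s2.png");b=grab("top","pics/t2.png")
s=manip.get_state();print(s["t"],s["qpos"].round(3),s["tool_pos"].round(4),s["tool_rot"].round(3),s["contact_force"].round(1),s["opening"])
A=cv2.resize(a["frame"][125:225,280:400],(600,500),interpolation=2);cv2.imwrite("pics/c2.png",A[:,:,::-1])
```

```text
6.525 [-0.702 -0.218  2.11   0.689  1.648 -0.556] [ 0.4402 -0.0733  0.2365] [[ 0.163  0.972  0.167]
 [ 0.687 -0.234  0.688]
 [ 0.708  0.003 -0.706]] [-0.3 -0.  -1.7] 0.10846405691049123
```

View pics/c2.png

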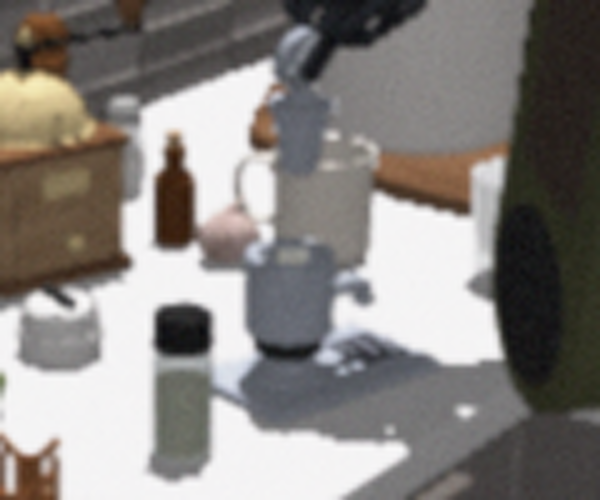

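The key hangs upright above the tap: wing at crop (298,55), tip at (299,172), rim centre at (290,252). I'll compare that with the projections.

Run:
```python
from h import *
a=grab("scene")
s=manip.get_state();G=s["tool_pos"]-.019*s["tool_rot"][:,2];print("G",G.round(4))
cr=lambda q:((q-np.array([280,125]))*5).round(0)
for z in(0,-.036,-.081):print(cr(proj(a,G+[0,0,z])))
for z in(.106,.070,.04):print("tap",z,cr(proj(a,[.4378,-.0866,z])))
for dx in [(.005,0),(0,.005)]:print(cr(proj(a,G+[*dx,0])))
# measured outline rows, grey widths on plain parts of crop
g=cv2.cvtColor(a["frame"],cv2.COLOR_RGB2GRAY)
for v in (144,146,178,180,182,184,186,188,190):print(v,g[v,325:356])
```

```text
G [ 0.4373 -0.0861  0.2498]
[295.  61.]
[294. 110.]
[293. 171.]
tap 0.106 [290. 254.]
tap 0.07 [289. 300.]
tap 0.04 [288. 339.]
[289.  59.]
[291.  62.]
144 [244 244 245 243 244 244 242 227 177 174 151 101  91  98 100  99  98  95
 108 139 139 121 123 124 130 129 126 128 127 134 133]
146 [244 244 244 244 243 234 190 156 143 107  94  98  92  93  92  94  94  94
  93  98 100 108 119 124 124 127 128 134 127 132 131]
178 [122 123 125 115 104 100  99  93  93  93 101 107 107 109 108 105  98  98
 100  95  98  97  97 105 112 124 165 197 230 242 244]
180 [242 241 240 218 142  98  99  98 100 103 107 106 107 108 104 106 103 102
 103  98 101 113 153 192 196 187 189 207 226 238 243]
182 [244 244 242 215 131 100  98 101 104 103 107 107 109 108 106 106 107 106
  99  99 100 105 132 132 121 114 103 101 119 206 242]
184 [243 243 242 215 128 105 102 101 106 105 103 106 106 105 104 106 102 107
 107 104 101 123 181 215 211 174 113 101 111 156 224]
186 [244 243 242 214 129 101  98 104 103 107 105 103 107 105 104 103 104 109
 107 100 103 159 227 243 243 238 222 203 210 232 241]
188 [245 244 242 216 133  98  99 105 106 104 105 104 106 107 107 107 108 107
 100 101 106 177 232 243 241 239 242 243 243 243 244]
190 [243 244 242 222 148 104 100 102 101 106 104 103 106 104 108 110 106 104
  98  96 104 151 207 229 224 218 219 224 230 236 241]
```

Run:
```python
from h import *
b=grab("top");f=b["frame"][170:215,340:410]
cv2.imwrite("pics/c3.png",cv2.resize(f,None,fx=8,fy=8,interpolation=2)[:,:,::-1])
s=manip.get_state();G=s["tool_pos"]-.019*s["tool_rot"][:,2]
cr=lambda q:((q-np.array([340,170]))*8).round(0)
for z in(0,-.036,-.081):print(cr(proj(b,G+[0,0,z])))
for z in(.106,.070,.04):print("tap",z,cr(proj(b,[.4378,-.0866,z])))
```

```text
[286. 130.]
[275. 144.]
[262. 159.]
tap 0.106 [247. 179.]
tap 0.07 [238. 190.]
tap 0.04 [231. 199.]
```

View pics/c3.png

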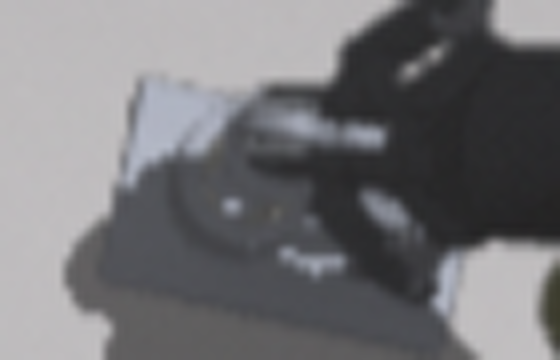

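The top crop shows the head circle centred at about (250,179), predicted (247,179), so the tap is placed to 1–2 mm. The scene suggests the key tip is a few mm off towards −x/−y, so I'll shift slightly and descend by feel.

>>> apply_moves --motion '[[[2, 1, -20, 0, 0, 0, 1], [0, 0, -20, 0, 0, 0, 1], [0, 0, -15, 0, 0, 0, 1], [0, 0, -10, 0, 0, 0, 1], [0, 0, -7, 0, 0, 0, 1], [0, 0, -7, 0, 0, 0, 1], [0, 0, 0, 0, 0, 0, 1]]]'

```text
t: 7.5
tool_pos: [0.4425, -0.0726, 0.1568]
tool_rot: [[0.165, 0.972, 0.168], [0.687, -0.236, 0.688], [0.708, 0.002, -0.706]]
contact_force: [-0.2, 0.4, -0.9]
opening: 0.106
finger_force: 96.8
```

Run:
```python
from h import *
a=grab("scene")
cv2.imwrite("pics/c4.png",cv2.resize(a["frame"][140:205,300:375],None,fx=8,fy=8,interpolation=2)[:,:,::-1])
```

```text
(no output)
```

View pics/c4.png

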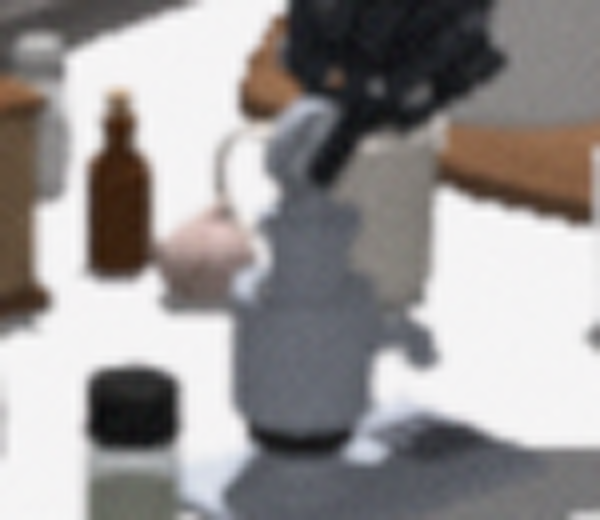

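The key's tip is inside the mouth. The plug centre is at crop x≈310 against the head centre at ≈302, about 2.5 mm off. I'll correct that and lower it.

>>> apply_moves --motion '[[[2, 1.5, 0, 0, 0, 0, 1], [0, 0, -5, 0, 0, 0, 1], [0, 0, -4, 0, 0, 0, 1], [0, 0, -3, 0, 0, 0, 1], [0, 0, 0, 0, 0, 0, 1]]]'

```text
t: 8.18
tool_pos: [0.4445, -0.0711, 0.1448]
tool_rot: [[0.165, 0.972, 0.168], [0.687, -0.236, 0.688], [0.708, 0.002, -0.706]]
contact_force: [0.2, -0.1, -1.2]
opening: 0.101
finger_force: 96.8
```

>>> apply_moves --motion '[[[0, 0, -2.5, 0, 0, 0, 1], [0, 0, -2.5, 0, 0, 0, 1], [0, 0, -1, 0, 0, 0, 1], [0, 0, 0, 0, 0, 0, 1]]]'

```text
t: 8.68
tool_pos: [0.4449, -0.0714, 0.1395]
tool_rot: [[0.165, 0.972, 0.169], [0.687, -0.236, 0.687], [0.708, 0.003, -0.706]]
contact_force: [-0.1, -0.0, 0.9]
opening: 0.101
finger_force: 96.9
```

>>> apply_moves --motion '[[[0, 0, -1, 0, 0, 0, 1], [0, 0, -1, 0, 0, 0, 1], [0, 0, 0, 0, 0, 0, 1]]]'

```text
t: 9.05
tool_pos: [0.4449, -0.0714, 0.1375]
tool_rot: [[0.165, 0.972, 0.169], [0.687, -0.236, 0.687], [0.708, 0.003, -0.706]]
contact_force: [1.0, -2.9, 3.1]
opening: 0.106
finger_force: 97.1
```

>>> apply_moves --motion '[[[0.5, -1.5, 0, 0, 0, 0, 1], [0, 0, -1, 0, 0, 0, 1], [0, 0, 0, 0, 0, 0, 1]]]'

```text
t: 9.43
tool_pos: [0.4448, -0.0726, 0.1357]
tool_rot: [[0.165, 0.972, 0.168], [0.687, -0.235, 0.688], [0.708, 0.001, -0.706]]
contact_force: [-1.1, -1.3, 1.0]
opening: 0.105
finger_force: 96.9
```

>>> apply_moves --motion '[[[-0.3, -1, -1, 0, 0, 0, 1], [0, 0, -1, 0, 0, 0, 1], [0, 0, 0, 0, 0, 0, 1]]]'

```text
t: 9.8
tool_pos: [0.4446, -0.0734, 0.134]
tool_rot: [[0.165, 0.972, 0.168], [0.686, -0.235, 0.688], [0.708, 0.002, -0.706]]
contact_force: [-0.8, -0.1, 0.4]
opening: 0.105
finger_force: 97.0
```

>>> apply_moves --motion '[[[-0.3, 0, -1, 0, 0, 0, 1], [0, 0, -1, 0, 0, 0, 1], [0, 0, 0, 0, 0, 0, 1]]]'

```text
t: 10.18
tool_pos: [0.4446, -0.0735, 0.1324]
tool_rot: [[0.165, 0.972, 0.168], [0.686, -0.235, 0.688], [0.708, 0.002, -0.706]]
contact_force: [-1.1, 0.7, 2.9]
opening: 0.102
finger_force: 97.1
```

Run:
```python
from h import *
a=grab("scene")
cv2.imwrite("pics/c5.png",cv2.resize(a["frame"][145:200,305:375],None,fx=10,fy=10,interpolation=2)[:,:,::-1])
```

```text
(no output)
```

View pics/c5.png

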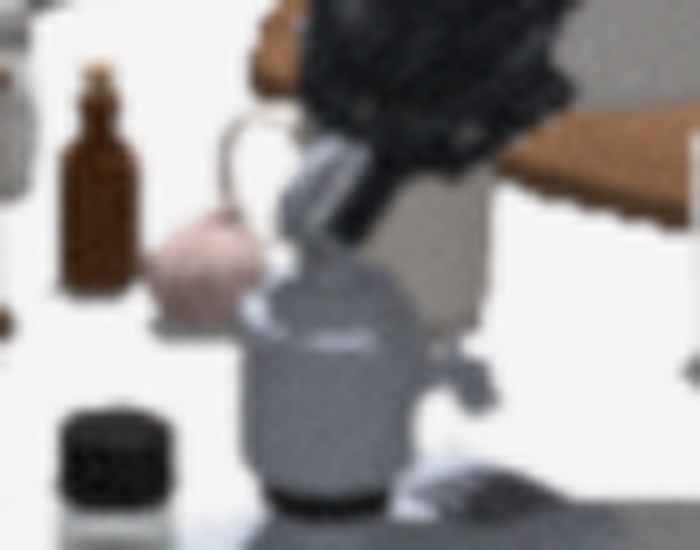

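The collar is sitting just above the rim (collar crop ~(335,290), rim ~(330,320)), centred. I'll ease off and release.

>>> apply_moves --motion '[[[0, 0, 0.8, 0, 0, 0, 1], [0, 0, 0, 0, 0, 0, 0.86], [0, 0, 0, 0, 0, 0, 0.8], [0, 0, 0, 0, 0, 0, 0.7], [0, 0, 0, 0, 0, 0, 0.6], [0, 0, 0, 0, 0, 0, 0.5], [0, 0, 0, 0, 0, 0, 0.5]]]' --grip_force 20

```text
t: 11.1
tool_pos: [0.4445, -0.0736, 0.1329]
tool_rot: [[0.165, 0.972, 0.168], [0.687, -0.236, 0.688], [0.708, 0.002, -0.706]]
contact_force: [-0.1, -0.3, -0.1]
opening: 0.502
finger_force: 0.0
```

>>> apply_moves --motion '[[[-2.5, -10.5, 10.5, 0, 0, 0, 0.5], [-2.5, -10.5, 10.5, 0, 0, 0, 0.5], [-2.5, -10.5, 10.5, 0, 0, 0, 0.5], [-2.5, -10.5, 10.5, 0, 0, 0, 0.5], [-2.5, -10.5, 10.5, 0, 0, 0, 0.5], [-2.5, -10.5, 10.5, 0, 0, 0, 0.5], [0, 0, 20, 0, 0, 0, 0.4], [0, 0, 10, -0.153, 0.037, 0, 0.4], [0, 0, 10, -0.153, 0.037, 0, 0.4], [0, 0, 10, -0.153, 0.037, 0, 0.4], [0, 0, 0, -0.153, 0.037, 0, 0.4], [0, 0, 0, -0.153, 0.037, 0, 0.4], [0, 0, 0, 0, 0, 0, 0.4]]]'

```text
t: 12.72
tool_pos: [0.4301, -0.1346, 0.2474]
tool_rot: [[0.23, 0.973, 0.004], [0.973, -0.23, -0.001], [0.0, 0.004, -1.0]]
contact_force: [0.0, -0.4, -0.3]
opening: 0.6
finger_force: 0.0
```

Run:
```python
from h import *
a=grab("scene");b=grab("top")
s=manip.get_state();print(s["t"],s["qpos"].round(3),s["tool_pos"].round(4),s["tool_rot"].round(3))
A=cv2.resize(a["frame"][145:200,305:375],(560,440),interpolation=2);B=cv2.resize(b["frame"][175:215,345:415],(560,320),interpolation=2)
C=np.vstack([A,B]);C=cv2.resize(C,(441,598));cv2.imwrite("pics/c6.png",C[:,:,::-1])
for z in(.15,.112,.106):
  q=proj(a,[.4413,-.0867,z]);p=proj(b,[.4413,-.0867,z]);k=441/560;print(z,((q-[305,145])*8*k).round(),((p-[345,175])*8*k+[0,440*598/760]).round())
```

```text
12.825 [-4.270e-01 -3.490e-01  2.058e+00  2.000e-03  1.431e+00 -1.920e-01] [ 0.4295 -0.1361  0.2464] [[ 0.233  0.972  0.002]
 [ 0.972 -0.233  0.001]
 [ 0.001  0.002 -1.   ]]
0.15 [205. 120.] [172. 438.]
0.112 [203. 183.] [164. 448.]
0.106 [203. 193.] [163. 450.]
```

View pics/c6.png

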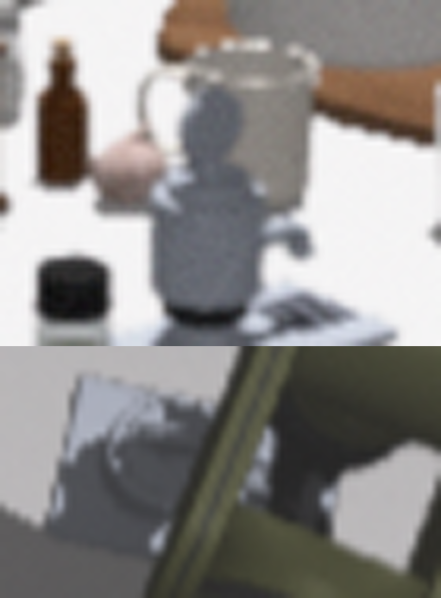

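The key stands upright by itself in the tap, wing at crop (213,118) above the head at (206,230), collar clear of the rim. I'll take it from above.

>>> apply_moves --motion '[[[4, 16, -10, 0, 0, 0, 0.4], [4, 16, -10, 0, 0, 0, 0.4], [3.5, 16, -10, 0, 0, 0, 0.4], [0, 0, -20, 0, 0, 0, 0.4], [0, 0, -20, 0, 0, 0, 0.4], [0, 0, -15, 0, 0, 0, 0.4], [0, 0, -15, 0, 0, 0, 0.4], [0, 0, -15, 0, 0, 0, 0.4], [0, 0, 0, 0, 0, 0, 0.4], [0, 0, 0, 0, 0, 0, 0.6], [0, 0, 0, 0, 0, 0, 0.75], [0, 0, 0, 0, 0, 0, 0.8], [0, 0, 0, 0, 0, 0, 0.83]]]' --grip_force 20

```text
t: 14.45
tool_pos: [0.4412, -0.0887, 0.1313]
tool_rot: [[0.234, 0.972, 0.002], [0.972, -0.234, -0.001], [-0.001, 0.003, -1.0]]
contact_force: [-0.0, 0.0, 0.3]
opening: 0.17
finger_force: 0.0
```

>>> apply_moves --motion '[[[0, 0, 0, 0, 0, 0, 0.86], [0, 0, 0, 0, 0, 0, 0.88], [0, 0, 0, 0, 0, 0, 0.9], [0, 0, 0, 0, 0, 0, 1], [0, 0, 0, 0, 0, 0, 1]]]'

```text
t: 15.08
tool_pos: [0.441, -0.0886, 0.1309]
tool_rot: [[0.234, 0.972, 0.002], [0.972, -0.234, -0.001], [-0.0, 0.002, -1.0]]
contact_force: [0.2, 0.3, 0.4]
opening: 0.114
finger_force: 21.2
```

>>> apply_moves --motion '[[[0, 0, 0, 0, 0, 0, 1], [0, 0, -1, 0, 0, 0, 1], [0, 0, -1, 0, 0, 0, 1], [0, 0, -1, 0, 0, 0, 1], [0, 0, 0, 0, 0, 0, 1]]]' --grip_force 90

```text
t: 15.7
tool_pos: [0.4412, -0.0887, 0.1286]
tool_rot: [[0.234, 0.972, 0.002], [0.972, -0.234, -0.001], [-0.0, 0.002, -1.0]]
contact_force: [-3.0, 1.2, 5.3]
opening: 0.104
finger_force: 89.6
```

>>> apply_moves --motion '[[[-0.5, 0.2, -1, 0, 0, 0, 1], [0, 0, -1, 0, 0, 0, 1], [0, 0, -1, 0, 0, 0, 1], [0, 0, 0, 0, 0, 0.08, 1], [0, 0, 0, 0, 0, 0.08, 1], [0, 0, 0, 0, 0, 0.08, 1], [0, 0, 0, 0, 0, 0, 1]]]'

```text
t: 16.58
tool_pos: [0.4413, -0.0887, 0.1262]
tool_rot: [[-0.004, 1.0, 0.004], [1.0, 0.004, -0.001], [-0.001, 0.004, -1.0]]
contact_force: [-1.4, 0.5, 7.3]
opening: 0.105
finger_force: 89.7
```

```bash
python3 -c "
from h import *
s=manip.get_state();print(s['torque'].round(2),s['tool_rot'].round(3))"
```

```text
[0.21 0.35 0.07] [[-0.004  1.     0.004]
 [ 1.     0.004 -0.001]
 [-0.001  0.004 -1.   ]]
```

>>> apply_moves --motion '[[[0, 0, -1, 0, 0, 0.08, 1], [0, 0, -1, 0, 0, 0.08, 1], [0, 0, -0.5, 0, 0, 0.08, 1], [0, 0, -0.5, 0, 0, 0.08, 1], [0, 0, 0, 0, 0, 0, 1]]]'

```text
t: 17.2
tool_pos: [0.4418, -0.0887, 0.124]
tool_rot: [[-0.319, 0.948, 0.005], [0.948, 0.319, -0.0], [-0.002, 0.005, -1.0]]
contact_force: [-1.8, 2.3, 8.8]
opening: 0.104
finger_force: 90.2
```

>>> apply_moves --motion '[[[-0.3, 0.3, -1, 0, 0, 0.08, 1], [0, 0, -1, 0, 0, 0.08, 1], [0, 0, -0.5, 0, 0, 0.08, 1], [0, 0, -0.5, 0, 0, 0.08, 1], [0, 0, 0, 0, 0, 0, 1]]]'

```text
t: 17.82
tool_pos: [0.4424, -0.0885, 0.1223]
tool_rot: [[-0.601, 0.8, 0.007], [0.8, 0.601, 0.0], [-0.004, 0.005, -1.0]]
contact_force: [-1.5, 1.9, 14.2]
opening: 0.107
finger_force: 90.9
```

>>> apply_moves --motion '[[[-0.3, 0.3, 0, 0, 0, 0.14, 1], [0, 0, 0, 0, 0, 0.14, 1], [0, 0, 0, 0, 0, 0.14, 1], [0, 0, 0, 0, 0, 0.14, 1], [0, 0, 0, 0, 0, 0, 1]]]'

```text
t: 18.45
tool_pos: [0.4423, -0.0881, 0.1224]
tool_rot: [[-0.934, 0.358, 0.007], [0.358, 0.934, 0.001], [-0.006, 0.003, -1.0]]
contact_force: [-1.0, 3.5, 12.6]
opening: 0.103
finger_force: 90.9
```

>>> apply_moves --motion '[[[0, 0.3, 0, 0, 0, 0.127, 1], [0, 0, 0, 0, 0, -0.15, 1], [0, 0, 0, 0, 0, -0.15, 1], [0, 0, 0, 0, 0, 0.15, 1], [0, 0, 0, 0, 0, 0.15, 1], [0, 0, 0, 0, 0, -0.15, 1], [0, 0, 0, 0, 0, -0.15, 1], [0, 0, 0, 0, 0, 0.15, 1], [0, 0, 0, 0, 0, 0.15, 1], [0, 0, 0, 0, 0, 0, 1]]]'

```text
t: 19.7
tool_pos: [0.4428, -0.088, 0.1226]
tool_rot: [[-0.972, 0.236, 0.008], [0.236, 0.972, 0.001], [-0.007, 0.002, -1.0]]
contact_force: [-0.2, 2.7, 13.7]
opening: 0.107
finger_force: 90.8
```

>>> apply_moves --motion '[[[0, -0.5, -1, 0, 0, 0.0, 1], [0, 0, -0.7, 0, 0, -0.15, 1], [0, 0, 0, 0, 0, -0.15, 1], [0, 0, 0, 0, 0, 0.15, 1], [0, 0, 0, 0, 0, 0.15, 1], [0, 0, 0, 0, 0, 0.1, 1], [0, 0, 0, 0, 0, -0.1, 1], [0, 0, 0, 0, 0, -0.15, 1], [0, 0, 0, 0, 0, -0.15, 1], [0, 0, 0, 0, 0, 0.15, 1], [0, 0, 0, 0, 0, 0.15, 1], [0, 0, 0, 0, 0, 0, 1]]]'

```text
t: 21.2
tool_pos: [0.4428, -0.0883, 0.1214]
tool_rot: [[-0.972, 0.236, 0.007], [0.236, 0.972, 0.001], [-0.007, 0.003, -1.0]]
contact_force: [-2.0, 3.0, 17.4]
opening: 0.103
finger_force: 91.3
```

Run:
```python
from h import *
a=grab("scene");s=manip.get_state()
print(s["contact_force"].round(1),s["torque"].round(2),s["tool_pos"].round(4),s["tool_rot"][:,1].round(3))
g=cv2.cvtColor(a["frame"],cv2.COLOR_RGB2GRAY)
ax=np.array([.4425,-.088])
for z in(.106,.101,.075):print(z,proj(a,[*ax,z]).round(1))
print("cols 324-352")
for v in range(158,186):print(v,*g[v,324:352])
```

```text
[-0.7  3.3 15.3] [0.79 0.53 0.33] [ 0.4428 -0.0883  0.1214] [0.237 0.972 0.003]
0.106 [337.2 175.4]
0.101 [337.1 176.7]
0.075 [337.  183.4]
cols 324-352
158 244 242 231 165 66 27 20 20 23 23 19 30 27 23 17 21 22 24 26 20 39 68 86 109 131 138 138 139
159 244 242 225 154 110 80 48 38 28 22 19 20 25 20 20 18 25 19 24 39 75 112 130 129 131 131 129 128
160 243 242 223 165 176 174 143 113 63 33 22 19 24 19 20 23 27 29 29 59 104 131 129 134 132 129 130 126
161 244 242 218 166 212 232 226 206 152 77 28 22 23 23 33 41 39 46 51 83 123 132 135 134 132 132 128 128
162 244 243 215 162 212 242 242 241 219 135 42 17 25 45 58 69 77 72 70 97 129 135 134 133 130 129 128 127
163 244 242 221 158 207 241 244 244 230 157 45 22 33 62 77 86 95 89 75 103 130 133 131 134 136 130 130 126
164 244 242 226 176 196 235 243 243 231 157 48 21 34 65 81 86 98 97 85 104 130 130 134 132 131 130 128 126
165 241 235 217 178 178 218 240 243 226 143 43 19 34 66 80 84 96 101 92 105 134 132 130 128 131 131 130 127
166 230 207 181 146 137 194 236 241 219 124 36 23 35 65 80 82 94 103 100 116 131 130 133 134 130 129 130 127
167 
[... 1366 characters left out ...]
 99 103 116 164 195 200 228
180 241 241 240 240 216 140 97 94 95 99 101 104 102 100 97 101 101 104 104 100 100 107 126 173 221 234 235 237
181 244 244 245 242 217 130 96 96 98 99 103 103 101 99 104 105 106 103 100 101 98 107 140 202 227 221 212 214
182 243 244 244 243 217 127 97 94 97 103 101 102 105 107 108 106 106 104 104 102 100 105 127 173 191 179 167 155
183 244 243 244 242 214 131 97 99 99 102 103 105 110 107 108 106 105 103 102 102 98 101 113 140 145 137 124 108
184 245 244 244 242 216 133 100 99 103 100 104 106 105 111 105 104 106 104 104 101 103 99 101 113 127 135 122 101
185 244 245 243 241 216 132 99 99 103 105 104 104 102 106 108 103 108 101 102 105 100 99 112 160 196 199 161 108
```

The force stays up under rocking (no more creep for 1.5 rad of turning), so the collar should be home. I'll ease off.

>>> apply_moves --motion '[[[0, -0.5, -0.2, 0, 0, 0, 1], [0, 0, 2, 0, 0, 0, 1], [0, 0, 2, 0, 0, 0, 1], [0, 0, 2, 0, 0, 0, 1], [0, 0, 1.5, 0, 0, 0, 1], [0, 0, 0, 0, 0, 0, 1]]]'

```text
t: 22.0
tool_pos: [0.4424, -0.0883, 0.1261]
tool_rot: [[-0.971, 0.237, 0.008], [0.237, 0.971, 0.002], [-0.007, 0.004, -1.0]]
contact_force: [5.2, 4.1, 2.9]
opening: 0.104
finger_force: 89.0
```

>>> apply_moves --motion '[[[0.7, 0.8, 0.8, 0, 0, 0, 1], [0, 0, 0, 0, 0, 0, 1], [0, 0, 0, 0, 0, 0, 0.86], [0, 0, 0, 0, 0, 0, 0.8], [0, 0, 0, 0, 0, 0, 0.7], [0, 0, 0, 0, 0, 0, 0.6], [0, 0, 20, 0, 0, 0, 0.5], [0, 0, 25, 0, 0, 0, 0.6], [0, 0, 10, 0, 0, 0, 0.8], [0, 0, 0, 0, 0, 0, 1], [0, 0, 0, 0, 0, 0, 1], [0, 0, 0, 0, 0, 0, 1]]]' --grip_force 20

```text
t: 23.5
tool_pos: [0.44, -0.0876, 0.1792]
tool_rot: [[-0.971, 0.238, -0.001], [0.238, 0.971, 0.002], [0.001, 0.002, -1.0]]
contact_force: [-0.3, 0.1, -0.3]
opening: 0.001
finger_force: 0.0
```

Run:
```python
from h import *
a=grab("scene","pics/s9.png");s=manip.get_state()
print(s["t"],s["contact_force"].round(1),s["tool_pos"].round(4),s["opening"],s["tool_rot"].round(3))
g=cv2.cvtColor(a["frame"],cv2.COLOR_RGB2GRAY)
for z in(.164,.142,.112,.106):print(z,proj(a,[.4425,-.088,z]).round(1))
for v in range(152,180):print(v,*g[v,324:352])
```

```text
23.55 [ 0.5 -0.   0.2] [ 0.4401 -0.0876  0.1793] -0.0013395471739038058 [[-0.971  0.238 -0.001]
 [ 0.238  0.971  0.002]
 [ 0.001  0.002 -1.   ]]
0.164 [337.6 160.1]
0.142 [337.4 166. ]
0.112 [337.2 173.8]
0.106 [337.2 175.4]
152 244 243 244 243 241 204 91 78 92 99 92 60 27 24 40 71 70 69 82 142 189 197 211 183 138 128 146 169
153 243 244 243 243 241 202 96 60 61 72 78 58 30 24 43 71 68 72 85 117 141 145 146 140 129 133 150 186
154 243 243 244 244 242 226 149 89 78 82 105 95 55 38 52 74 71 71 106 125 134 133 134 130 129 131 126 134
155 244 243 243 243 241 234 205 172 175 178 172 148 104 80 82 92 77 83 117 133 134 136 136 132 128 127 127 124
156 243 244 244 239 226 214 212 218 222 224 199 150 134 127 140 142 115 109 130 136 139 140 138 137 134 127 134 142
157 243 244 240 226 190 206 224 223 220 208 168 122 123 136 166 167 140 138 143 151 160 170 167 151 143 135 138 153
158 244 243 233 192 182 228 243 243 240 221 147 117 115 124 136 135 134 139 150 160 174 178 177 161 149 139 139 136
159 244 243 224 169 202 237 243 244 243 232 182 135 126 113 118 120 124 133 133 138 141 141 136 134 135 
[... 1508 characters left out ...]
96 97 103 105 143 173 177 168 150 139 138 133 134 131 128 127
174 98 100 104 109 117 151 177 180 181 170 138 97 91 98 97 96 99 99 106 107 122 133 128 129 131 131 128 126
175 96 101 102 105 123 173 196 165 116 110 105 94 93 90 96 97 98 96 96 95 115 112 107 119 132 129 130 125
176 97 100 102 101 115 158 185 156 100 92 96 102 98 97 98 101 99 99 97 94 97 94 103 118 125 123 120 118
177 102 106 105 106 111 124 140 130 96 93 94 97 100 100 101 101 100 101 96 98 92 100 98 109 112 113 112 114
178 128 125 128 127 114 105 102 103 93 94 93 97 105 102 103 101 98 97 96 97 96 95 97 99 108 114 125 163
179 200 199 197 195 171 123 99 98 99 99 99 104 106 109 110 105 104 105 102 101 98 98 104 123 156 164 163 202
```

>>> apply_moves --motion '[[[1, 0, -4, 0, 0, 0, 1], [0, 0, -4, 0, 0, 0, 1], [0, 0, -3, 0, 0, 0, 1], [0, 0, -1, 0, 0, 0, 1], [0, 0, -1, 0, 0, 0, 1], [0, 0, 0, 0, 0, 0, 1]]]'

```text
t: 24.3
tool_pos: [0.4416, -0.0877, 0.1674]
tool_rot: [[-0.971, 0.238, 0.001], [0.238, 0.971, 0.002], [-0.001, 0.002, -1.0]]
contact_force: [0.6, 0.2, 0.2]
opening: -0.004
finger_force: 0.0
```

>>> apply_moves --motion '[[[0, 0, -1, 0, 0, 0, 1], [0, 0, 0, 0, 0, 0, 1], [0, 0, 0, 0, 0, 0, 1]]]'

```text
t: 24.68
tool_pos: [0.4416, -0.0878, 0.1663]
tool_rot: [[-0.971, 0.238, 0.001], [0.238, 0.971, 0.002], [-0.001, 0.002, -1.0]]
contact_force: [-0.8, 1.3, -1.4]
opening: 0.001
finger_force: 0.0
```

>>> apply_moves --motion '[[[0, 0, -1, 0, 0, 0, 1], [0, 0, 0, 0, 0, 0, 1], [0, 0, 0, 0, 0, 0, 1]]]'

```text
t: 25.05
tool_pos: [0.4416, -0.0877, 0.1653]
tool_rot: [[-0.971, 0.238, 0.001], [0.238, 0.971, 0.002], [-0.0, 0.002, -1.0]]
contact_force: [-0.0, 0.5, 0.3]
opening: 0.001
finger_force: 0.0
```

>>> apply_moves --motion '[[[0, 0, -1, 0, 0, 0, 1], [0, 0, 0, 0, 0, 0, 1], [0, 0, 0, 0, 0, 0, 1]]]'

```text
t: 25.42
tool_pos: [0.4416, -0.0877, 0.1643]
tool_rot: [[-0.971, 0.238, 0.001], [0.238, 0.971, 0.002], [-0.0, 0.002, -1.0]]
contact_force: [-0.1, 0.0, 0.5]
opening: -0.001
finger_force: 0.0
```

>>> apply_moves --motion '[[[0, 0, -1, 0, 0, 0, 1], [0, 0, 0, 0, 0, 0, 1], [0, 0, 0, 0, 0, 0, 1]]]'

```text
t: 25.8
tool_pos: [0.4418, -0.0878, 0.1636]
tool_rot: [[-0.971, 0.238, 0.001], [0.238, 0.971, 0.002], [-0.001, 0.002, -1.0]]
contact_force: [-0.5, 0.3, 1.5]
opening: -0.005
finger_force: 1.0
```

Touch test: contact at z ≈ 0.164, exactly where the wing top stands with the collar home. I'll retract and hand in.

>>> apply_moves --motion '[[[0, 0, 10, 0, 0, 0, 1], [0, 0, 30, 0, 0, 0, 1], [0, 0, 40, 0, 0, 0, 1], [0, 0, 0, 0, 0, 0, 1], [0, 0, 0, 0, 0, 0, 1], [0, 0, 0, 0, 0, 0, 1]]]'

```text
t: 26.55
tool_pos: [0.4409, -0.0875, 0.2419]
tool_rot: [[-0.971, 0.238, -0.001], [0.238, 0.971, 0.003], [0.002, 0.002, -1.0]]
contact_force: [0.4, 0.2, -0.3]
opening: -0.001
finger_force: 0.0
```

Run:
```python
from h import *
print(manip.get_state()["tool_pos"]);print(manip.hand_in())
```

```text
[ 0.44088101 -0.08751058  0.2418634 ]
the job is handed in; nothing more can be done
None
```

The key is in the tap, turned a quarter turn to stand square across the spout and released; a touch test on the wing top put the collar home on the rim. I handed the job in at about 27 s, and no verdict was returned.

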